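Clip the dessert sign onto the menu board

ROBOT

A 6-joint arm with a two-finger parallel gripper is mounted at the origin on the work surface. World frame = base frame: x ahead of the robot, y to its left, z up, the work surface at z = 0. Lengths are in m, angles in degrees, forces in N, time in s.
With the tool pointing down it reaches from about 0.35 to 0.8 m from the base axis. Payload 7.3 kg.
Tool frame: the origin (TCP) lies at the centre of the arm's flange, where the gripper is bolted on; the fingertips stand 173 mm ahead of it and the grasp point (between the pads) lies 155 mm ahead of it; z points along the fingers, y is the line along which they close (so a half turn about z gives the same grasp; the last joint's range is limited). The gripper opens to 85 mm and grips with 20 to 120 N. Pads are 22 mm wide; open, the fingers measure 114 mm over their backs; the gripper's body (76 mm by 85 mm) begins 54 mm behind the grasp point. The pads swing forward as they close: fully open they stand 13 mm farther back than shut.
Start: joints at [59.645, 19.595, 87.324, -0, 73.075, -8.365], TCP at [0.197, 0.487, 0.405] pointing down, gripper open.
Joint ranges: [-145.02, 145.02], [-44.19, 115.74], [2.07, 154.8], [-57.11, 237.11], [16.16, 152.29], [-177.93, 177.93]. Speed limits (degrees/s): [147.25, 147.25, 180, 180, 180, 180].

INTERFACE

Orientations are given as a 3x3 rotation matrix whose columns are the frame's x, y, z axes.
In Python, from rig import * gives the robot as it stands. Calls block until the motion is done:
- reach(position, orientation): joint-space move of the TCP to a pose.
- move_straight(position, orientation=None, vel=0.15): straight line of the TCP; orientation=None keeps the orientation; vel is the mean speed in m/s.
- set_joints(angles): joint-space move.
- command_gripper(opening, effort=None): finger opening in m; effort is the grip in N (None keeps the last); returns when the fingers have stopped.
- wait(seconds).
- solve_ik(position, orientation): joint angles nearest the present ones, or None.
- state(): the state.
- snapshot(name): name is "scene" or "top" or "wrist"; returns a dict with "img" (480x640x3 uint8, red, green, blue), "fov_y" (degrees; the focal length in pixels is half the picture's height over the tangent of half this angle, whatever the lens; pixels are square), "cx", "cy" (the principal point, pixels), "R" (3x3) and "t" (3): a world point X has camera coordinates R X + t. Camera axes: x right, y down, z forward; pixel columns grow to the right and rows downward; lengths in m; the calibration is good to about 2 mm. The wrist camera is an equidistant fisheye: a pixel r from the principal point sees the ray r / f radians off the axis. A picture is of the moment at which its call begins. There is no depth.
A pose or a line that the arm cannot do raises MotionError and nothing moves.
- sign_off(): hands the job in; it is judged then, once.
Trained networks look in the newest picture that a camera, given by its name, has taken for a name from the list of things; names that differ only in an ending like _2 or _b are one class to them, and where a whole thing is asked for, a point or a joint stands for the part that bears it (a point fixed in the world has none). Each returns a list of dicts, best first, with "confidence" (0 to 1); they miss things now and then, are a little off and sometimes report something else, mostly with a low value. They report only what shows in the picture. A call takes as long as a camera call. They do not tell look-alikes from the thing itself.
- boxes_of(camera, query): "centre" ([x, y, z] in m, in world coordinates, good to about 4 mm: the middle of the surface that is visible of it).
- landmark_of(camera, query): "centre" ([x, y, z] in m, in world coordinates, good to about 4 mm: a listed point, or the origin of a listed thing).
The state is a dict: "time_s": time; "qpos": joint angles; "joint_velocities": joint speeds; "tau": joint torques, N m; "eef_pos": TCP position; "tool_rot": TCP orientation; "ft_force": force on the tool from outside, world axes, zero at the start; "wrist_torque": the same for the moment, N m; "opening": finger opening in m; "gripper_force": force on a finger pad.
Only numpy, scipy, OpenCV 4.12 (cv2) and the standard library are available. Lean on these libraries where they do the work, as an engineer would, in place of code of your own. Each camera call takes 0.05 s, during which the arm holds its last target. There are 200 camera calls.

TASK

Mount the yellow dessert sign on the wooden menu board: hold the clip's thumb tail down with one fingertip and, while it is held open, push the sign with the other fingertip under the clip's lip, fully home against the back stop, square to it and roughly centred on the clip, then let go so that the clip springs down and holds the sign. Only press and push: the sign stays flat on the board and is never picked up; leave the jars, cup, pen, spoon and spare sign where they are.

Things in the scene. Friction and masses are not known exactly. Their poses are not given: they have to be found in the camera images.
- sign_center (a point): Yellow acrylic dessert sign with orange panel and white dot: a loose flat plate on the board, 38 mm in x by 100 mm in y, 6 mm thick, about 30 g. This is its centre, 3 mm above the board's top. x points at the clip (near the board's x, start within 0.2 rad), z up. Its trailing long edge, where a fingertip pushes, is 19 mm behind in -x. It starts 15 to 36 mm short of the clip's lip.
- sign_front (a point): Middle of the yellow sign's leading long edge (towards the clip), half-way up its thickness; axes as the sign's.
- board: Dark wooden menu clipboard lying on the counter, 210 mm (x) by 150 mm (y), 12 mm thick on 8 mm feet: its top is 20 mm above the counter. Heavy and grippy: it does not move. Origin: centre of its underside; x along the board to the end with the steel spring clip (the way the sign is pushed), z up. The board's end is at x = +105 mm; beyond it the clip's thumb tail hangs free.
- stop (a point): On the board's top, middle of the front face of the clip's fixed back stop (58 mm wide, 6.5 mm high), which the sign's leading edge meets when fully home. Axes as the board's. From here: front face of the clip's lip (shut) at x = -15 mm, hinge axis along y at x = +7, z = +4 mm, board's end at x = +11 mm, two ears at y = +-36 mm by the hinge, 8 mm above the board.
- lip (a point): Middle of the lower front edge of the clip's lip, an upright steel plate 66 mm wide, 2 mm thick, that shuts down onto the board and bars the sign until the clip is pressed open. It moves with the clip, axes too (as the board's when shut).
- clip (a joint): Clip angle, rad: 0 shut, grows as the thumb tail is pressed down, hard stop 0.75. The lip clears the 6 mm sign from 0.32 on; 0.45 to 0.55 is comfortable. Let go on the sign it rests at 0.27 to 0.31. Spring: 0.04 Nm shut, 0.10 Nm at 0.5 rad, so 4 to 12 N on the tail; it springs shut when let go.
- thumb (a point): On the upper face of the clip's thumb tail, 22 mm out from the hinge; moves with it. The tail is a flat smooth steel plate with a red pad, 56 mm wide, running 45 mm from the hinge axis away from the sign; shut, it slopes up 0.40 rad, and at joint 0.40 it is level, 4 mm above the board's top. A fingertip may slide along it. Sign pushed up to the lip: from trailing edge to hinge is 60 mm.
- jar_tea: Bystander: loose glass dessert jar with brown jelly, 57 mm across, 74 mm high, beside the board. Origin: centre of its underside.
- jar_milk: Bystander: the same jar with white pudding, beside the board. Origin: centre of its underside.
- jar_pudding: Bystander: the same jar with yellow pudding, beside the board. Origin: centre of its underside.
- cup: Bystander: loose black cup, 72 mm across the rim, 85 mm high, on the board's -y side. Origin: centre of its underside.
- marker: Bystander: white and blue marker pen, 130 mm long, 14 mm thick, lying across the board near the end away from the clip. Origin: under its middle; x along the pen.
- spare_sign: Bystander: loose green acrylic sign, 38 x 100 x 6 mm, lying on the counter to the robot's left. Origin: centre of its underside.
- spoon: Bystander: loose spoon, 170 mm long, lying on the counter to the robot's right. Origin: on its underside.
Not all that is in view belongs to the job. There is more than one size of the part that bears sign_center; the job needs the smallest.

How it is judged (in metres and radians):
On the way, in this order (a step that is already met when the one before it is completed fails the run):
1. a fingertip holds the clip open while the sign is still in front of its lip (value of joint clip above 0.33 rad and contact force between the fingers and clip above 0.5 N and x of sign_front in the frame of stop below -0.008 m), for 0.1 s.
2. with the clip still held open by a fingertip, the sign lies under it, home against the back stop (value of joint clip above 0.28 rad and contact force between the fingers and clip above 0.5 N and x of sign_front in the frame of stop above -0.005 m), for 0.1 s.
At the end, for the whole second after the job is handed in: The sign lies flat on the board under the clip, its leading edge within 5 mm of the back stop, square to it within about 6 degrees and within 28 mm of the clip's middle sideways; the clip is let go and presses on the sign with more than 1 N; the sign is at rest (x of sign_front in the frame of stop above -0.005 m and y of sign_center in the frame of stop between -0.028 and 0.028 m and angle between the x axis of sign_center and the x axis of stop, either way round below 0.1 rad and angle between sign_center's own z axis and vertical below 0.07 rad and z of sign_center in the frame of stop below 0.006 m and value of joint clip between 0.2 and 0.36 rad and contact force between clip and sign above 1 N and linear speed of sign below 0.01 m/s); the robot touches nothing.
It fails at once if the sign is lifted or tipped up off the board (more than 8 mm or about 14 degrees) (z of sign_center in the frame of stop above 0.011 m or angle between sign_center's own z axis and vertical above 0.25 rad).
It fails at once if a bystander is moved by more than 15 mm (distance of any of jar_tea, jar_milk, jar_pudding, cup, marker, spare_sign, spoon from where it was at the start of the episode above 0.015 m).
It also fails if it takes over 61 s, if anything falls off the work surface, if the arm or the gripper's body presses on something with over 40 N, if the wrist force passes 120 N, or if a joint passes its speed limit or range.

## Working session

There is one attempt and no reset: what is moved stays moved. The work goes in short steps, each a Python script; the robot and the scene stay as the last script left them, time stands still between calls to the robot, and variables do not carry over. Pictures are saved under pics/ and viewed, at most 10 in all, crops included, and the job is handed in when it is done.

```bash
mkdir -p pics; ls; python3 - <<'E'
from rig import *
import cv2
for n in("scene","top"):
    s=snapshot(n); cv2.imwrite(f"pics/{n}0.png",s["img"][:,:,::-1])
    print(n,s["fov_y"],s["cx"],s["cy"])
    for q in ["sign_center","sign_front","stop","lip","thumb","board","jar_tea","jar_milk","jar_pudding","cup","marker"]:
        print(q,[(round(d["confidence"],2),[round(float(v),4) for v in d["centre"]]) for d in landmark_of(n,q)][:4])
print(state())
E
```

```text
pics
scene 47.59560348955932 321.07588069436235 239.0410250772995
sign_center [(0.94, [0.7769, 0.0061, 0.0032]), (0.9, [0.7122, 0.1771, 0.0071]), (0.61, [0.5324, 0.0483, 0.0215]), (0.61, [0.459, 0.2058, -0.0018])]
sign_front [(0.84, [0.801, 0.0067, 0.0013]), (0.69, [0.7337, 0.1563, 0.0024]), (0.56, [0.5517, 0.0405, 0.0231])]
stop [(0.97, [0.584, 0.0461, 0.0208])]
lip [(0.62, [0.569, 0.0527, 0.0212])]
thumb [(0.98, [0.6114, 0.0386, 0.0318])]
board [(0.61, [0.4931, 0.0674, -0.002])]
jar_tea [(0.73, [0.5202, -0.0786, -0.0]), (0.38, [0.3733, 0.4481, 0.0001])]
jar_milk [(0.88, [0.5707, 0.1962, 0.0001])]
jar_pudding [(0.6, [0.4604, 0.2059, -0.0015])]
cup [(0.73, [0.3786, -0.0484, 0.0002])]
marker [(0.62, [0.3998, 0.0727, 0.0225])]
top 45.2001231265663 316.06670881536775 240.2336693162928
sign_center [(0.93, [0.7147, 0.1768, 0.0001]), (0.74, [0.5322, 0.0453, 0.0234]), (0.57, [0.7769, 0.0085, 0.0011])]
sign_front [(0.89, [0.8018, 0.0035, 0.0027]), (0.82, [0.5497, 0.0394, 0.0261]), (0.68, [0.7333, 0.1594, 0.0041])]
stop [(0.81, [0.5838, 0.0483, 0.0226])]
lip [(0.7, [0.5707, 0.0517, 0.0248])]

[... 547 characters left out ...]
.30745162e+01, -8.36534782e+00]), 'joint_velocities': array([ 0.00210719,  0.00445521, -0.02363796, -0.0050585 , -0.02187387,
        0.03914049]), 'tau': array([ 2.49964003e-03, -4.33580160e+01, -2.46275961e+01,  1.92469912e-05,
        1.13307485e-04, -3.65334557e-06]), 'eef_pos': array([0.19656088, 0.48680794, 0.40470333]), 'tool_rot': array([[-9.27252071e-01,  3.74437706e-01,  3.84720678e-05],
       [ 3.74437708e-01,  9.27252070e-01,  3.97402328e-05],
       [-2.07930629e-05,  5.12546060e-05, -9.99999998e-01]]), 'ft_force': array([-0.18163421, -0.78526285, -0.1956525 ]), 'wrist_torque': array([ 0.02810708, -0.03349144,  0.00908467]), 'gripper_force': 0.0, 'opening': 0.08519222246872558}
```

```bash
python3 - <<'E'
import cv2
a=cv2.imread("pics/scene0.png");b=cv2.imread("pics/top0.png")
c=cv2.resize(cv2.hconcat([a,b]),(800,300));cv2.imwrite("pics/both.png",c)
E
```

```text
(no output)
```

View pics/top0.png

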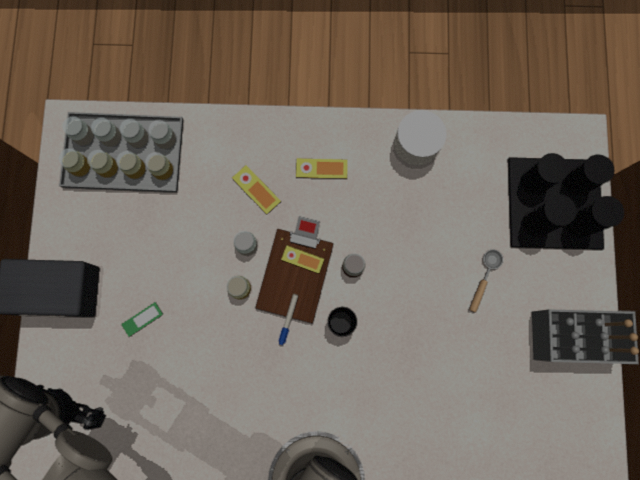

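View pics/scene0.png

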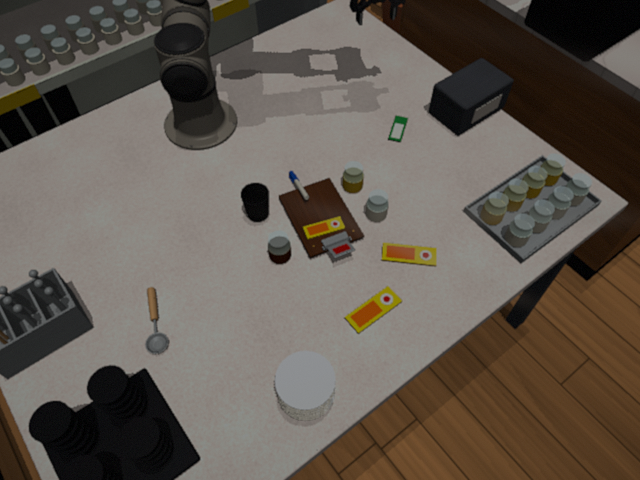

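The smallest yellow sign is the one on the board: about (302,260) in top and (324,228) in scene. The clip with its red pad is at top (307,228), and the pen is well behind the sign. Next I'll take a closer look with the wrist camera.

```bash
cat > h.py <<'E'
from rig import *
import numpy as np, cv2
def frame(yaw): return np.array([np.cos(yaw),np.sin(yaw)]),np.array([-np.sin(yaw),np.cos(yaw)])
def rot(yaw): # tool y at angle yaw in the world, z down
    y=np.array([np.cos(yaw),np.sin(yaw),0]); z=np.array([0,0,-1.]); return np.column_stack([np.cross(y,z),y,z])
def pix(s,X):
    c=s["R"]@np.asarray(X)+s["t"]; f=240/np.tan(np.radians(s["fov_y"]/2))
    th=np.arctan2(np.hypot(c[0],c[1]),c[2]); d=c[:2]/np.hypot(c[0],c[1]); return np.array([s["cx"],s["cy"]])+f*th*d
def world(s,uv,z):
    f=240/np.tan(np.radians(s["fov_y"]/2)); d=np.array(uv,float)-[s["cx"],s["cy"]]; r=np.hypot(*d); th=r/f
    ray=s["R"].T@np.array([*(d/r*np.sin(th)),np.cos(th)]); o=-s["R"].T@s["t"]; return o+ray*(z-o[2])/ray[2]
def rectify(s,c,yaw,z,half=(0.13,0.1),ppm=3000):
    """top-down view at height z: rows down = -board x, columns right = -board y"""
    ex,ey=frame(yaw); h,w=int(2*half[0]*ppm),int(2*half[1]*ppm)
    mx=np.zeros((h,w),np.float32);my=mx.copy(); f=240/np.tan(np.radians(s["fov_y"]/2))
    r,cc=np.mgrid[:h,:w]; bx=half[0]-r/ppm; by=half[1]-cc/ppm
    P=np.stack([c[0]+bx*ex[0]+by*ey[0],c[1]+bx*ex[1]+by*ey[1],np.full(r.shape,z)],-1)@s["R"].T+s["t"]
    q=np.hypot(P[...,0],P[...,1]); th=np.arctan2(q,P[...,2])
    return cv2.remap(s["img"][:,:,::-1].copy(),(s["cx"]+f*th*P[...,0]/q).astype(np.float32),(s["cy"]+f*th*P[...,1]/q).astype(np.float32),cv2.INTER_LINEAR)
E
python3 - <<'E'
from h import *
yaw=np.radians(-13); R=rot(yaw+np.pi/2)
reach([0.52,0.055,0.42],R)
s=snapshot("wrist"); print(state()["qpos"],s["fov_y"],-s["R"].T@s["t"])
cv2.imwrite("pics/w1.png",s["img"][:,:,::-1])
cv2.imwrite("pics/r1.png",rectify(s,(0.53,0.057),yaw,0.02))
for q in ["sign_center","sign_front","stop","lip","thumb","board"]:
    print(q,[(round(d["confidence"],2),[round(float(v),4) for v in d["centre"]]) for d in landmark_of("wrist",q)][:3])
E
```

```text
[-2.27333138e+00  1.86951265e+01  8.61622406e+01  1.28908738e-02
  7.51467146e+01 -7.93491036e+01] 65.70646984690485 [0.45637006 0.06950457 0.38763386]
sign_center [(0.85, [0.5389, 0.0529, 0.0219]), (0.82, [0.7769, 0.0064, 0.002]), (0.48, [0.6114, 0.0414, 0.0323])]
sign_front [(0.88, [0.5509, 0.0412, 0.0232]), (0.88, [0.7353, 0.154, 0.0018])]
stop [(0.77, [0.5835, 0.0477, 0.0207])]
lip [(0.86, [0.569, 0.052, 0.0177])]
thumb [(0.86, [0.6113, 0.0399, 0.034])]
board [(0.33, [0.5489, 0.0416, 0.0221])]
```

View pics/r1.png

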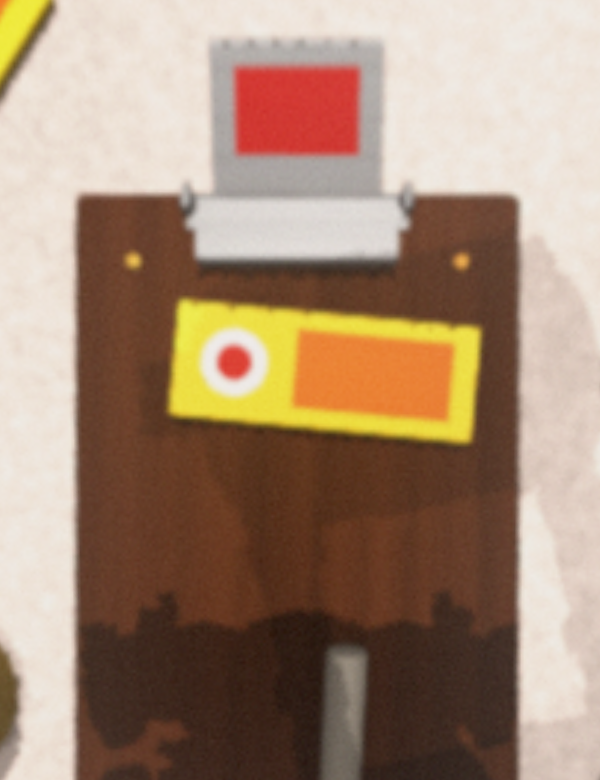

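Yaw of -13° fits the board. The board end is at row 197 and its centre at column 298, so the stop is at about (0.583, 0.0465). The sign's centre is at (325,370), which puts it 47 mm behind the stop, at y ≈ -8 mm and turned about -5°. I'll start by pushing it square up to the shut lip with both fingertips spread.

```bash
cat >> h.py <<'E'
YAW=np.radians(-13); EX,EY=frame(YAW); STOP=np.array([0.583,0.0465])
def W(x,y,z): return [*(STOP+x*EX+y*EY),z]
def F():
    f=[]
    for _ in range(4): f.append(state()["ft_force"]); wait(0.02)
    f=np.mean(f,0); return np.array([f[:2]@EX,f[:2]@EY,f[2]])
def descend(x,y,z,zmin,lim,step=0.001):
    b=F()
    while z>zmin:
        z-=step; move_straight(W(x,y,z),vel=0.03); d=F()-b
        if d[2]>lim: break
    print("z",round(z,4),d.round(2)); return z,b
E
python3 - <<'E'
from h import *
R=rot(YAW+np.pi/2); x,y=-0.094,-0.0085
command_gripper(0.05)
reach(W(x,y,0.26),R); move_straight(W(x,y,0.199),vel=0.15)
z,b=descend(x,y,0.199,0.180,2)
z+=0.002; move_straight(W(x,y,z),vel=0.03); b=F(); print("opening",state()["opening"],b.round(2))
move_straight(W(-0.07,y,z),vel=0.04); x=-0.07
while x<-0.058:
    x+=0.001; move_straight(W(x,y,z),vel=0.03); d=F()-b; print(round(x,3),d.round(2))
    if d[0]<-2: break
move_straight(W(x-0.03,y,z),vel=0.1); move_straight(W(x-0.03,y,0.26)); 
reach(W(-0.065,0.0,0.42),R)
s=snapshot("wrist"); print(state()["time_s"])
cv2.imwrite("pics/r2.png",rectify(s,W(-0.0533,0,0),YAW,0.02))
E
```

```text
z 0.19 [-1.57 -0.51  5.11]
opening 0.050057505400199494 [0.15 0.28 0.59]
-0.069 [-0.5  -0.24 -0.99]
-0.068 [-0.09 -0.12 -0.71]
-0.067 [-0.28  0.01 -0.58]
-0.066 [-0.35 -0.67 -0.91]
-0.065 [ 0.02 -0.29 -0.6 ]
-0.064 [-0.11 -0.57 -0.58]
-0.063 [-0.45 -0.81 -0.75]
-0.062 [-1.43  0.18 -0.26]
-0.061 [-5.48  0.13  2.28]
13.8167
```

View pics/r2.png

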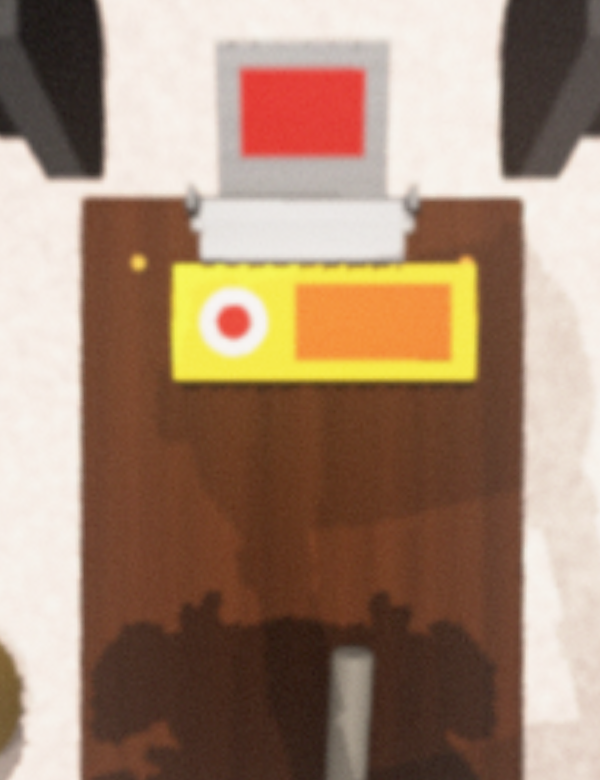

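The sign is square against the lip: front edge at row 263, centre at column 324, so y ≈ -7 mm. Next I turn the tool so the fingers straddle it along the board's x, and press the tail.

```bash
python3 - <<'E'
from h import *
x,y=-0.0195,-0.007
c=[(abs(q[5]),k) for k in (0,1) if (q:=solve_ik(W(x,y,0.26),rot(YAW+k*np.pi))) is not None]; print(c)
R=rot(YAW+min(c)[1]*np.pi)
command_gripper(0.075)
reach(W(x,y,0.26),R); move_straight(W(x,y,0.207),vel=0.12)
b=F(); z=0.207; zc=None
while z>0.1835:
    z-=0.001; move_straight(W(x,y,z),vel=0.04); d=F()-b; print(round(z,4),d.round(1))
    if zc is None and d[2]>2: zc=z
    if d[2]>18 or (zc and z<=zc-0.0105): break
print(state()["opening"],state()["time_s"],b)
s=snapshot("wrist"); cv2.imwrite("pics/w3.png",s["img"][:,:,::-1])
E
```

```text
[(np.float64(9.696754761720095), 0), (np.float64(170.3032452382799), 1)]
0.206 [ 0.4 -0.1 -0.1]
0.205 [ 0.5 -0.1 -0.6]
0.204 [ 0.2  0.1 -0. ]
0.203 [ 0.9 -0.6 -0.1]
0.202 [ 0.2 -0.4 -0.2]
0.201 [ 0.3 -0.4 -0.1]
0.2 [-0.1  0.1 -0.4]
0.199 [ 0.6 -0.2 -0.1]
0.198 [ 0.3  0.3 -0.4]
0.197 [ 0.1 -0.2 -0. ]
0.196 [ 0.1 -0.3 -0.2]
0.195 [ 0.2 -0.2 -0.3]
0.194 [ 0.7 -0.4  2.1]
0.193 [ 1.3 -0.3  3.1]
0.192 [ 2.1 -0.   3.5]
0.191 [ 2.1 -0.6  4. ]
0.19 [2.9 0.1 4.7]
0.189 [ 3.9 -0.4  4.8]
0.188 [ 4.  -0.2  5.6]
0.187 [ 2.7 -0.4  7.6]
0.186 [ 2.2 -0.3  8.8]
0.185 [ 2.  -0.4  9.7]
0.184 [ 1.2 -0.2 11.3]
0.183 [-0.7 -0.9 14.2]
0.07488652636300969 23.8167 [-0.36509772  0.17300162  0.23846891]
```

View pics/w3.png

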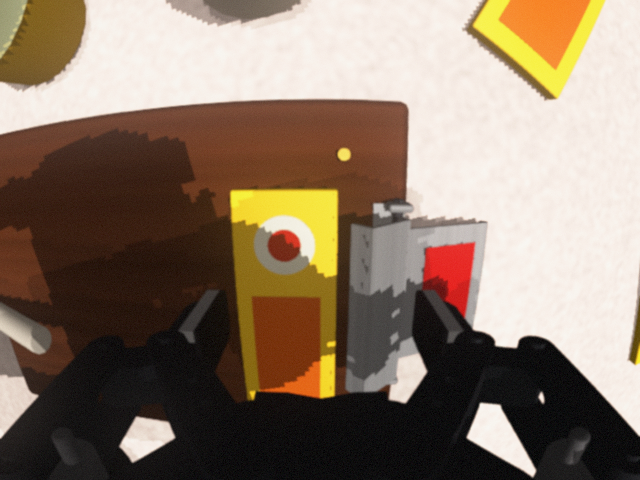

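The clip is held open with the lip raised, the sign is still in front of it, and the rear finger is behind the sign (gap at about (228,330)). Now I push it home.

```bash
python3 - <<'E'
from h import *
b=np.array([-0.36,0.17,0.24]); x,y,z=-0.0195,-0.007,0.1825
move_straight(W(x,y,z),vel=0.03); print(F().round(1)); h=[]
while x<0.006:
    x+=0.001; move_straight(W(x,y,z),vel=0.03); d=F(); h.append(d[0]); print(round(x,4),d.round(1))
    if x>-0.006 and d[0]<np.median(h[-6:])-3 : break
print(state()["time_s"],state()["opening"])
s=snapshot("wrist"); cv2.imwrite("pics/w4.png",s["img"][:,:,::-1])
E
```

```text
[-1.5 -1.1 18.6]
-0.0185 [-4.7 -0.7 20.8]
-0.0175 [-7.9 -0.6 22.7]
-0.0165 [-7.7 -0.5 23.2]
-0.0155 [-9.7 -1.1 24.2]
-0.0145 [-10.6  -0.4  24.7]
-0.0135 [-13.2  -0.   26.9]
-0.0125 [-10.6  -0.3  25.4]
-0.0115 [-13.8  -0.3  27.3]
-0.0105 [-16.   -0.2  29.1]
-0.0095 [-12.9  -0.2  26.9]
-0.0085 [-15.3   0.2  28.8]
-0.0075 [-17.5   0.3  30.5]
-0.0065 [-20.6   0.3  32.2]
-0.0055 [-12.4   0.5  26.2]
-0.0045 [-14.9   0.4  28.4]
-0.0035 [-17.4   0.2  30.3]
-0.0025 [-19.9  -0.1  32.1]
-0.0015 [-22.6   0.6  34. ]
29.8833 0.07488022269461546
```

View pics/w4.png

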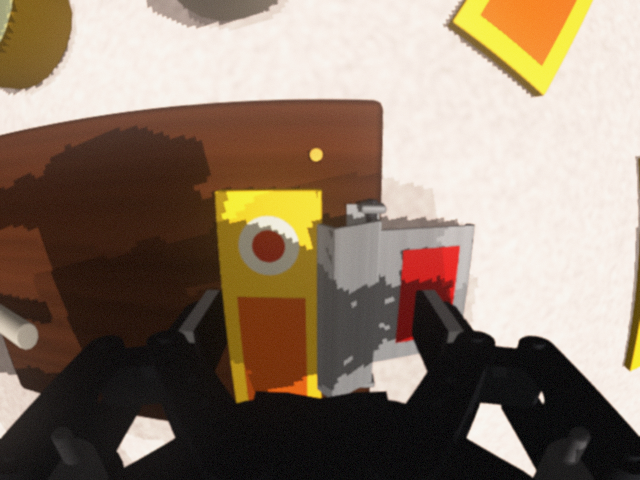

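The rear tip is dragging on the board: the force builds up and then slips. I'll raise the tool 2 mm, which still leaves the tail at about 0.45 rad, and carry on.

```bash
python3 - <<'E'
from h import *
x,y,z=-0.0015,-0.007,0.1845
move_straight(W(x,y,z),vel=0.03); print(F().round(1), (state()["eef_pos"][:2]-STOP)@EX,state()["eef_pos"][2]); h=[]
while x<0.012:
    x+=0.001; move_straight(W(x,y,z),vel=0.03); d=F(); h.append(d[0]); print(round(x,4),d.round(1))
    if d[0]<h[0]-5 or d[2]>25: break
print(state()["time_s"],state()["opening"],(state()["eef_pos"][:2]-STOP)@EX)
s=snapshot("wrist"); cv2.imwrite("pics/w5.png",s["img"][:,:,::-1])
E
```

```text
[-3.5  0.7  6.5] -0.0029862875861535556 0.18396306962979098
-0.0005 [-5.   0.5  8.2]
0.0005 [-5.4  0.4  8.6]
0.0015 [-5.8  0.1  8.9]
0.0025 [-5.6  0.3  8.9]
0.0035 [-5.8  0.2  9.1]
0.0045 [-7.2  0.2 10. ]
0.0055 [-9.8  0.  12.2]
0.0065 [-12.5   0.1  14.1]
32.7833 0.07527155848687551 0.003224373595005833
```

View pics/w5.png

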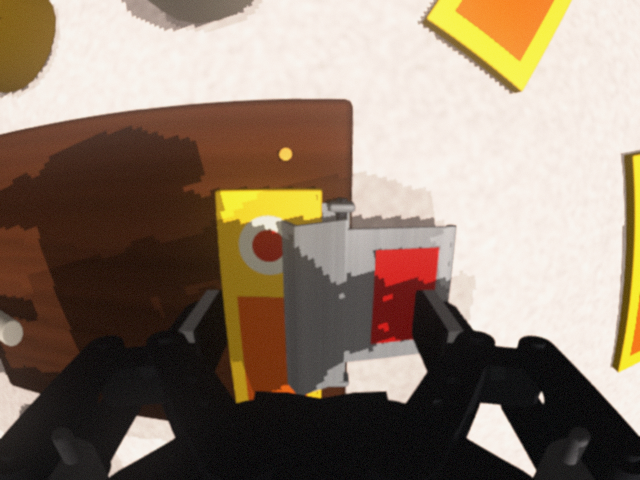

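The sign is under the lip and against the stop: its front edge is near column 322, about 10.7 mm from the board's end, where 11 is expected, and the force is rising stiffly. I back off a little, lift away and check.

```bash
python3 - <<'E'
from h import *
x,y=0.0065,-0.007
wait(0.2)
move_straight(W(x-0.005,y,0.1845),vel=0.03); print(F().round(1))
move_straight(W(x-0.005,y,0.215),vel=0.04); move_straight(W(x-0.005,y,0.27),vel=0.15)
reach(W(-0.065,0,0.42),rot(YAW+np.pi/2))
s=snapshot("wrist"); cv2.imwrite("pics/r6.png",rectify(s,W(-0.0533,0,0),YAW,0.02)); print(state()["time_s"])
E
```

```text
[-2.7  0.2  4.8]
36.275
```

View pics/r6.png

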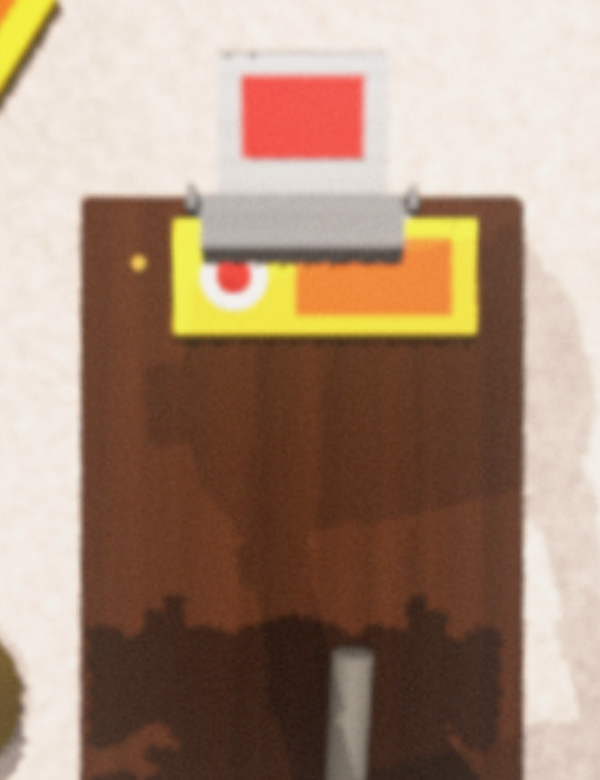

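The sign's front edge has moved from row 263 to 218, which is 15 mm, so it is home. It is square, and the clip rests on it.

```bash
python3 -c "
from rig import *
print(sign_off())"
```

```text
the job is handed in; nothing more can be done
None
```

The yellow sign is mounted: in the last picture it sits home against the back stop, square, about 7 mm off the clip's middle, with the clip let go on it; handed in after about 36 s, verdict not shown.

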